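# Stock the pizza counter caddy

### The arm

A 7-joint arm with a two-finger parallel gripper is mounted at the origin on the work surface. World frame = base frame: x ahead of the robot, y to its left, z up, the work surface at z = 0. Lengths are in m, angles in rad, forces in N, time in s.
With the tool pointing down it reaches from about 0.425 to 0.875 m from the base axis. Payload 4.7 kg.
Tool frame: the origin (TCP) lies at the very end of the fingers, on their centre line; the grasp point (between the pads) lies behind it (ctrl.tcp_to_grasp is the z of the grasp point in the tool frame, in m); z points along the fingers, y is the line along which they close (so a half turn about z gives the same grasp; the last joint's range is limited). The gripper opens to 87 mm and grips with 3 to 60 N. Pads are 19 mm wide; open, the fingers measure 117 mm over their backs; the gripper's body (75 mm by 190 mm) begins 51 mm behind the grasp point.
Start: joints at [-1.205, 0.321, -0.07, 1.45, 0.023, 1.371, -0.057], TCP at [0.224, 0.61, 0.223] pointing down, gripper open.
Joint ranges: [-2.86, 2.86], [-0.3, 2.09], [-1.38, 1.24], [0.06, 2.45], [-1.56, 4.7], [0.09, 2.05], [-2.69, 2.69]. Speed limits (rad/s): [2.57, 2.57, 3.14, 3.14, 3.14, 3.14, 3.14].

### API

Orientations are given as a rotation vector (axis times angle).
In Python, from bench import ctrl gives the robot as it stands.
- The arm moves only by the tool step_arm, never from a script. Its argument "targets" is a list of rows, each a list of 7 numbers: the shift along the world's x, y, z in cm, then the turn, a rotation vector about the world's x, y, z in degrees, then the opening, from 0 (shut) to 1 (fully open). A call has exactly 5 rows; each row shifts and turns the commanded pose from where the row before left it; what a row does not reach is not made up. A row lasts 1/12 s, in which the tool goes at most 41.7 mm and 7.16 degrees, less where a joint would pass 70% of its speed; a pose out of reach is approached as far as the arm can. A call with a gripper value outside its range is refused whole. The fingers move at their own pace and stop on an object; "force" is the grip in N (left out, the last holds). Time passes only in rows, so rows that do not move let the fingers close, or fill a call up. It gives the time, the measured TCP pose, the force, the opening and the grip force at its end, in the units of the state.
- ctrl.get_state(): the state, without advancing time (a new reading comes with each control period).
- ctrl.get_image(name): name is "side" or "top" or "wrist"; returns (picture, depth): 384x512x3 uint8, red, green, blue; 384x512 float32, m along the optical axis (not along the pixel's ray), 0 where there is no reading.
- ctrl.camera_params(name): a dict with "intrinsics" (3x3 intrinsics, pixels), "rvec" (rotation vector, rad) and "tvec" (3), from world to camera coordinates, as OpenCV has them; the wrist camera has in their place "hand_eye" (4x4, takes a point from camera to tool coordinates, whose origin is the TCP and whose axes are the flange's). Camera axes: x right, y down, z forward; pixel columns grow to the right and rows downward; lengths in m; the calibration is good to about 2 mm. A picture is of the moment at which its call begins: read the wrist's pose just before it. camera_params takes no time and is no camera call.
- ctrl.close_job(): hands the job in; it is judged then, once.
The state is a dict: "time": time; "joint_positions": joint angles; "qd": joint speeds; "joint_torque": joint torques, N m; "position": TCP position; "tool_rot": TCP orientation; "ft_force": force on the tool from outside, world axes, zero at the start; "torque": the same for the moment, N m; "grip_width": opening from 0.0 (shut) to 1.0 (fully open); "grip_force": force on a finger pad.
Only numpy, scipy, OpenCV 4.12 (cv2) and the standard library are available. Lean on these libraries where they do the work, as an engineer would, in place of code of your own. Each camera call takes 0.05 s, during which the arm holds its last target. There are 200 camera calls.

### The job

Stock the counter caddy from the cutting board: stand the dome-lidded round shaker, the squat tub and the square tin upright on the floor of the holders shaped for them (small round, large round, square), and push the dough scraper, blade down, fully home into the middle slot of the blade rack, between the two white scrapers. Leave the spouted dispenser and the oblong tin standing where they are.

Things in the scene. Friction and masses are not known exactly. Their poses are not given: they have to be found in the camera images.
- shaker: Round steel shaker standing upright: diameter 44 mm, straight-sided to 82 mm, then a low domed lid with six dark holes, 95 mm tall. Origin: centre of its underside, z up. It and the five other loose things stand in two rows on a fixed white cutting board 12 mm thick, rows about 130 mm apart along x, neighbours in a row about 110 mm apart along y; who stands where varies.
- tub: Squat round steel tub with a flat lid: diameter 64 mm, 65 mm tall, the widest of the round things. Origin: centre of its underside, z up.
- square_tin: Square steel tin, 46 x 46 mm, sides straight to 74 mm, 80 mm tall with its flat lid. Origin: centre of its underside, z up; x and y are square to its sides.
- scraper: Dough scraper, blade down: steel blade 76 mm long (x), 3 mm thick (y), with a black handle bar on top, 76 x 18 mm, from 70 to 92 mm height. Origin: middle of the blade's bottom edge, z up. At the start the lowest 30 mm of blade stand in a narrow slot of a small grey draining stand fixed on the board: lift straight up 40 mm to free it. It may lean a few degrees.
- dispenser: Look-alike that stays: round steel dispenser, diameter 44 mm, with a cone and thin spout on top instead of a domed lid, 97 mm tall. Origin: centre of its underside.
- oblong_tin: Look-alike that stays: oblong steel tin 70 x 38 mm (x, y), 80 mm tall. Origin: centre of its underside.
- small_round_holder: The holder for the shaker: a grey round cup on a black plate 98 mm square, inner diameter 60 mm, floor 5 mm and rim 35 mm above the origin. Origin: centre of the plate's underside, z up. Fixed. It is one of four inserts standing in a low metal caddy tray (fixed, rim 18 mm, centres 102 mm apart in a 2 x 2 block; which insert is in which corner varies).
- large_round_holder: The holder for the tub: a grey round cup, inner diameter 80 mm, floor 5 mm and rim 35 mm above the origin. Origin: centre of the underside of its 98 mm plate, z up. Fixed, beside the other holders in the caddy tray.
- square_holder: The holder for the square tin: a grey square cup, 62 mm square inside, sides along x and y, floor 5 mm and rim 35 mm above the origin. Origin: centre of the underside of its 98 mm plate, z up. Fixed, beside the other holders in the caddy tray.
- blade_rack: Grey rack for the scraper in the caddy tray, fixed. Free middle slot along x over the origin: 92 mm long, 8 mm wide, floor 5 mm above the origin, straight walls to 35 mm, flared lips to 46 mm (mouth 23 mm wide). At y = +24 and -24 mm a white bowl scraper is fixed, 3 mm thick, top at 52 mm. Origin: centre of the underside of its 98 mm plate, z up.
Things that resemble listed ones, but are neither listed nor needed, are in the scene too. Leave any purple look-alike of the tub alone.

How it is judged:
At the end, for the whole second after the job is handed in: Shaker, tub and square tin each in its own holder: within 12 mm of its centre, down on its floor, upright. Scraper down on the floor of the middle slot, within 14 mm of its middle, leaning under 0.25 rad. All at rest; dispenser and oblong tin upright within 20 mm of where they began (horizontal distance between shaker and small_round_holder below 0.012 m and z of shaker in the frame of small_round_holder between 0 and 0.011 m and angle between each of shaker, tub, square_tin's own z axis and vertical below 0.12 rad and linear speed of each of shaker, tub, square_tin, scraper below 0.02 m/s and horizontal distance between tub and large_round_holder below 0.012 m and z of tub in the frame of large_round_holder between 0 and 0.011 m and horizontal distance between square_tin and square_holder below 0.012 m and z of square_tin in the frame of square_holder between 0 and 0.011 m and x of scraper in the frame of blade_rack between -0.014 and 0.014 m and y of scraper in the frame of blade_rack between -0.009 and 0.009 m and z of scraper in the frame of blade_rack between 0 and 0.012 m and angle between scraper's own z axis and vertical below 0.25 rad and angle between the x axis of scraper and the x axis of blade_rack, either way round below 0.2 rad and distance of each of dispenser, oblong_tin from where it was at the start of the episode below 0.02 m and angle between each of dispenser, oblong_tin's own z axis and vertical below 0.15 rad); the robot touches nothing.
It fails at once if the dispenser is shifted by more than 20 mm or tipped (distance of dispenser from where it was at the start of the episode above 0.02 m or angle between dispenser's own z axis and vertical above 0.3 rad).
It fails at once if the oblong tin is shifted by more than 20 mm or tipped (distance of oblong_tin from where it was at the start of the episode above 0.02 m or angle between oblong_tin's own z axis and vertical above 0.3 rad).
It also fails if it takes over 122 s, if anything falls off the work surface, if the arm or the gripper's body presses on something with over 40 N, if the wrist force passes 120 N, or if a joint passes its speed limit or range.

## Working session

There is one attempt and no reset: what is moved stays moved. The work goes in short steps, Python scripts to look and compute and a tool call to move; the robot and the scene stay as the last step left them, time stands still between calls to the robot, and variables do not carry over. Pictures are saved under pics/ and viewed, at most 14 in all, crops included, and the job is handed in when it is done.

Besides the shell and the picture viewer there is one more tool, called after "Emit:" as name([rows], argument=value, ...), one row to a line, values as JSON. step_arm: Moves the arm, as the interface text tells. Its arguments: {"type":"object","properties":{"targets":{"type":"array"},"force":{"type":"number"}},"required":["targets"]}

```bash
mkdir -p pics; ls; python3 - <<'E'
from bench import ctrl
import cv2,numpy as np
s=ctrl.get_state(); print({k:np.round(v,3).tolist() for k,v in s.items()}, ctrl.tcp_to_grasp)
for n in ("top","side"):
    im,d=ctrl.get_image(n); cv2.imwrite(f"pics/{n}0.png",im[...,::-1]); np.save(f"pics/{n}0.npy",d); p=ctrl.camera_params(n)
    R=cv2.Rodrigues(np.array(p["rvec"]))[0]; print(n,np.round(p["intrinsics"],1).tolist(),(-R.T@np.array(p["tvec"]).ravel()).round(3),R.round(2).tolist())
print(ctrl.camera_params("wrist"))
E
```

```text
pics
{'time': 0.0, 'joint_positions': [-1.205, 0.322, -0.07, 1.452, 0.023, 1.371, -0.057], 'qd': [0.0, -0.001, 0.0, 0.0, -0.0, 0.0, 0.001], 'joint_torque': [-0.002, -49.128, -0.405, -31.254, -0.064, 0.043, 0.0], 'position': [0.224, 0.61, 0.221], 'tool_rot': [-0.55, -3.093, 0.003], 'ft_force': [0.401, 0.193, 0.508], 'torque': [0.007, 0.019, 0.007], 'grip_force': 0.0, 'grip_width': 0.999} -0.0187
top [[465.2, 0.0, 255.4], [0.0, 465.2, 187.5], [0.0, 0.0, 1.0]] [0.302 0.088 1.251] [[0.01, -1.0, 0.01], [-0.99, -0.01, -0.12], [0.12, -0.01, -0.99]]
side [[483.5, 0.0, 259.3], [0.0, 483.5, 189.4], [0.0, 0.0, 1.0]] [-0.198 -0.842  0.699] [[0.82, -0.58, -0.01], [-0.29, -0.4, -0.87], [0.5, 0.71, -0.49]]
{'intrinsics': array([[335.74490885,   0.        , 259.41378127],
       [  0.        , 335.74490885, 195.39526146],
       [  0.        ,   0.        ,   1.        ]]), 'hand_eye': array([[ 1.31534925e-04, -9.62430438e-01, -2.71528331e-01,
         7.25328109e-02],
       [ 9.99999898e-01,  9.47566849e-06,  4.50837818e-04,
        -3.06099331e-04],
       [-4.31327126e-04, -2.71528363e-01,  9.62430341e-01,
        -1.61702343e-01],
       [ 0.00000000e+00,  0.00000000e+00,  0.00000000e+00,
         1.00000000e+00]])}
```

View pics/top0.png

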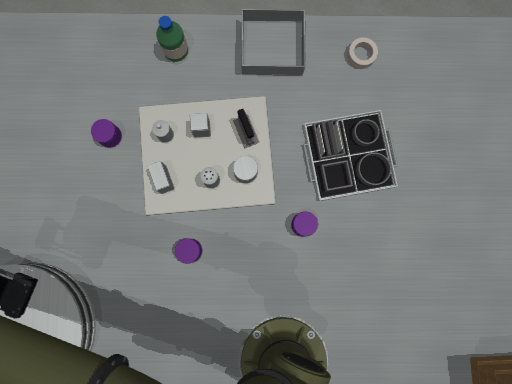

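View pics/side0.png

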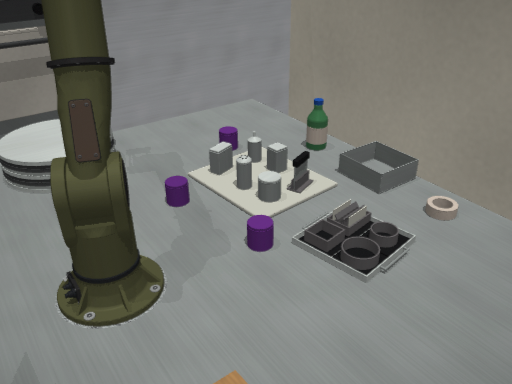

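Seen in the top view: dispenser (162,130), square tin (200,124), scraper (245,125), oblong tin (160,177), shaker (209,176), tub (245,168) and purple tub-like decoys (106,133), (305,224), (187,250). In the caddy: rack (329,140), small round (366,131), square (337,175), large round (374,168). The pairs that could be confused are shaker/dispenser, square tin/oblong tin, and tub/purple tubs. Next I take a close crop and measure from the top depth.

```bash
cat > h.py <<'E'
import numpy as np, cv2
from bench import ctrl
def cloud(d,K,R,t):   # camera->world: X=R x+t ; returns HxWx3
    v,u=np.indices(d.shape); x=np.stack([(u-K[0,2])/K[0,0]*d,(v-K[1,2])/K[1,1]*d,d],-1)
    w=x@R.T+t; w[d<=0]=np.nan; return w
def fixed(n,d):
    p=ctrl.camera_params(n); R=cv2.Rodrigues(np.array(p["rvec"]))[0]; t=np.array(p["tvec"]).ravel()
    return cloud(d,np.array(p["intrinsics"]),R.T,-R.T@t)
def wrist():
    s=ctrl.get_state(); im,d=ctrl.get_image("wrist"); p=ctrl.camera_params("wrist"); H=p["hand_eye"]
    Rt=cv2.Rodrigues(np.array(s["tool_rot"]))[0]; T=np.eye(4); T[:3,:3]=Rt; T[:3,3]=s["position"]; M=T@H
    return im,d,cloud(d,p["intrinsics"],M[:3,:3],M[:3,3]),M,p["intrinsics"]
def patch(W,xy,r,zlo,zhi):
    q=W.reshape(-1,3); m=(np.hypot(q[:,0]-xy[0],q[:,1]-xy[1])<r)&(q[:,2]>zlo)&(q[:,2]<zhi); return q[m]
def rep(name,q):
    if len(q)<5: print(name,len(q)); return
    (c,wh,a)=cv2.minAreaRect((q[:,:2]*1000).astype(np.float32))
    print(name,len(q),"mean",q.mean(0).round(4),"rect c",np.round(c,1),"wh",np.round(wh,1),"ang",round(a,1),"zmax",q[:,2].max().round(4))
E
python3 - <<'E'
from h import *
im=cv2.imread("pics/top0.png"); d=np.load("pics/top0.npy"); W=fixed("top",d)
P=dict(dispenser=(162,130),sqtin=(200,122),scraper=(245,122),oblong=(159,175),shaker=(209,175),tub=(245,168),rack=(329,140),small=(366,131),square=(337,175),large=(374,168),board=(180,200),table=(290,150))
for n,(u,v) in P.items(): print(n,W[v,u].round(4))
S=fixed("side",np.load("pics/side0.npy"))
for n,(u,v) in dict(shaker=(244,159),tub=(269,177),sq=(277,147),scr=(301,159),obl=(221,150),disp=(255,142)).items(): print("side",n,S[v,u].round(4))
cv2.imwrite("pics/c0.png",cv2.resize(im[85:220,130:405],None,fx=2.9,fy=2.9,interpolation=cv2.INTER_CUBIC))
zz=dict(sqtin=.08,scraper=.08,oblong=.08,shaker=.085,tub=.065,dispenser=.07)
for n,z in zz.items():
    u,v=P[n]; rep(n,patch(W,W[v,u],.06,z+.0,z+.06))
E
```

```text
dispenser [0.5878 0.3148 0.0884]
sqtin [0.6087 0.218  0.0916]
scraper [0.6056 0.1031 0.1064]
oblong [0.4716 0.3186 0.09  ]
shaker [0.4701 0.1914 0.1064]
tub [0.4936 0.1026 0.074 ]
rack [ 0.5835 -0.1255  0.0068]
small [ 0.6087 -0.2266  0.01  ]
square [ 0.4867 -0.1455  0.0087]
large [ 0.507  -0.2469  0.0065]
board [0.4157 0.2758 0.0146]
table [ 0.5567 -0.0195 -0.002 ]
side shaker [0.4642 0.176  0.1072]
side tub [0.4898 0.0928 0.0784]
side sq [0.6086 0.2143 0.0909]
side scr [0.5944 0.0848 0.106 ]
side obl [0.4632 0.2991 0.0887]
side disp [0.5861 0.2982 0.083 ]
sqtin 319 mean [0.6089 0.2213 0.0905] rect c [610.2 222.2] wh [45.6 46.2] ang 6.0 zmax 0.0978
scraper 224 mean [0.6028 0.1018 0.1059] rect c [604.2 101.6] wh [76.3 18.4] ang 22.5 zmax 0.1137
oblong 416 mean [0.4702 0.3195 0.0905] rect c [470.8 321. ] wh [69. 38.] ang 21.3 zmax 0.0976
shaker 248 mean [0.4692 0.1921 0.1021] rect c [470.3 193. ] wh [42.8 42.5] ang 26.9 zmax 0.1116
tub 483 mean [0.4933 0.1023 0.0761] rect c [493.8 102.6] wh [61.5 61.9] ang 1.7 zmax 0.0832
dispenser 247 mean [0.5927 0.3184 0.0862] rect c [594.6 319.9] wh [43.6 42.2] ang 48.7 zmax 0.1121
```

View pics/c0.png

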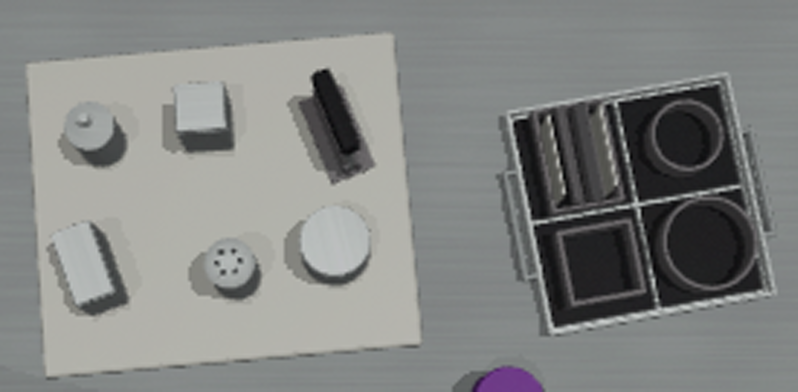

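The crop confirms the choice: shaker with six holes at crop (231,262), tub at (335,243), square tin at (203,108), scraper at (335,110). Spouted dispenser (90,130) and oblong tin (85,262) stay. I'll move the wrist camera over the board to measure more closely.

Emit:
step_arm([
  [1.8,-2.7,0.8,0,0,2.3,1],
  [1.8,-2.7,0.8,0,0,2.3,1],
  [1.8,-2.7,0.8,0,0,2.3,1],
  [1.8,-2.7,0.8,0,0,2.3,1],
  [1.8,-2.7,0.8,0,0,2.3,1],
])

```text
time: 0.52
position: [0.3145, 0.4736, 0.2624]
tool_rot: [-0.234, -3.133, 0.001]
ft_force: [0.5, 0.1, 0.4]
grip_width: 1.002
grip_force: 0.0
```

Emit:
step_arm([
  [1.8,-2.7,0.8,0,0,2.3,1],
  [1.8,-2.7,0.8,0,0,2.3,1],
  [1.8,-2.7,0.8,0,0,2.3,1],
  [1.8,-2.7,0.8,0,0,2.3,1],
  [1.8,-2.7,0.8,0,0,2.3,1],
])

```text
time: 0.93
position: [0.4045, 0.3385, 0.3027]
tool_rot: [0.081, -3.14, 0.0]
ft_force: [0.4, 0.4, 0.4]
grip_width: 0.999
grip_force: 0.0
```

Emit:
step_arm([
  [1.8,-2.7,0.8,0,0,2.3,1],
  [1.8,-2.7,0.8,0,0,2.3,1],
  [1.8,-2.7,0.8,0,0,2.3,1],
  [1.8,-2.7,0.8,0,0,2.3,1],
  [0,0,0,0,0,0,1],
])

```text
time: 1.35
position: [0.4805, 0.2246, 0.3362]
tool_rot: [-0.314, 3.122, -0.004]
ft_force: [0.7, -1.5, -0.1]
grip_width: 0.996
grip_force: 0.0
```

```bash
cat >> h.py <<'E'
def yaw():
    s=ctrl.get_state(); R=cv2.Rodrigues(np.array(s["tool_rot"]))[0]; return np.degrees(np.arctan2(R[1,1],R[0,1])), np.array(s["position"]), R[:,2]
E
python3 - <<'E'
from h import *
im,d,W,M,K=wrist(); cv2.imwrite("pics/w0.png",im[...,::-1]); np.savez("pics/w0.npz",W=W,M=M)
print([np.round(a,3) for a in yaw()])
P=dict(dispenser=(.594,.319),sqtin=(.610,.222),scraper=(.604,.102),oblong=(.470,.320),shaker=(.470,.193),tub=(.494,.103))
zz=dict(sqtin=.083,scraper=.094,oblong=.083,shaker=.085,tub=.07,dispenser=.075)
for n,z in zz.items(): rep(n,patch(W,P[n],.06,z+.0,z+.06))
rep("board",patch(W,(.54,.25),.03,-.02,.03))
q=patch(W,(.55,.2),.25,.01,.013); 
E
```

```text
[np.float64(101.593), array([0.478, 0.228, 0.335]), array([ 0.002, -0.   , -1.   ])]
sqtin 842 mean [0.6049 0.2202 0.0907] rect c [607.1 220.7] wh [34.6 45.6] ang 5.6 zmax 0.094
scraper 519 mean [0.5878 0.0952 0.1055] rect c [591.9  95.6] wh [44.1 17.4] ang 22.6 zmax 0.1101
oblong 1650 mean [0.4721 0.3184 0.091 ] rect c [473.1 319.5] wh [68.6 36.7] ang 21.2 zmax 0.094
shaker 1073 mean [0.4713 0.1925 0.1027] rect c [472.8 192.1] wh [42.8 43.5] ang 57.1 zmax 0.1083
tub 1951 mean [0.4958 0.1023 0.0765] rect c [496.7 102.1] wh [61.7 62.5] ang 85.5 zmax 0.0794
dispenser 660 mean [0.5897 0.3167 0.0866] rect c [591.3 318.2] wh [32.6 43.4] ang 10.3 zmax 0.1084
board 1202 mean [0.5396 0.2498 0.0118] rect c [540.2 250. ] wh [59.5 58.8] ang 11.5 zmax 0.0149
```

View pics/w0.png

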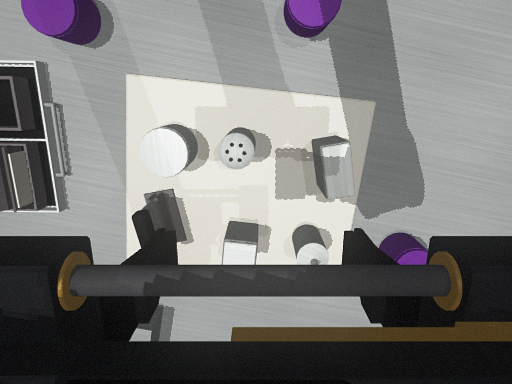

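The wrist view shows the tub at (167,151), shaker (237,150), oblong tin (332,168), scraper (165,215), and square tin (240,240) partly hidden. Two views agree to about 3 mm. Heights match: tub top 0.077, shaker 0.107, tin 0.091, scraper 0.106. Now over the caddy.

Emit:
step_arm([
  [0.6,-3.2,-0.2,0,0,0,1],
  [0.6,-3.2,-0.2,0,0,0,1],
  [0.6,-3.2,-0.2,0,0,0,1],
  [0.6,-3.2,-0.2,0,0,0,1],
  [0.6,-3.2,-0.2,0,0,0,1],
])

```text
time: 1.82
position: [0.5055, 0.0722, 0.3239]
tool_rot: [0.332, -3.123, -0.001]
ft_force: [0.6, 0.3, 0.5]
grip_width: 1.002
grip_force: 0.0
```

Emit:
step_arm([
  [0.6,-3.2,-0.2,0,0,0,1],
  [0.6,-3.2,-0.2,0,0,0,1],
  [0.6,-3.2,-0.2,0,0,0,1],
  [0.6,-3.2,-0.2,0,0,0,1],
  [0.6,-3.2,-0.2,0,0,0,1],
])

```text
time: 2.23
position: [0.5359, -0.0877, 0.314]
tool_rot: [0.333, -3.123, -0.002]
ft_force: [0.8, -0.0, -0.5]
grip_width: 0.997
grip_force: 0.0
```

Emit:
step_arm([
  [0.6,-3.2,-0.2,0,0,0,1],
  [0.6,-3.2,-0.2,0,0,0,1],
  [0.6,-3.2,-0.2,0,0,0,1],
  [0,0,0,0,0,0,1],
  [0,0,0,0,0,0,1],
])

```text
time: 2.65
position: [0.5536, -0.1847, 0.3075]
tool_rot: [0.324, -3.123, -0.0]
ft_force: [0.4, 0.5, -1.1]
grip_width: 1.001
grip_force: 0.0
```

```bash
python3 - <<'E'
from h import *
im,d,W,M,K=wrist(); cv2.imwrite("pics/w1.png",im[...,::-1]); np.savez("pics/w1.npz",W=W,M=M)
print([np.round(a,3) for a in yaw()])
Wt=fixed("top",np.load("pics/top0.npy"))
for nm,w in (("top",Wt),("wrist",W)):
  for n,c in dict(rack=(.5835,-.13),small=(.609,-.227),square=(.487,-.1455),large=(.507,-.247)).items():
    rep(nm+" "+n,patch(w,c,.055,.028,.07))
E
```

```text
[np.float64(102.038), array([ 0.554, -0.183,  0.308]), array([-0.001,  0.001, -1.   ])]
top rack 604 mean [ 0.5813 -0.1231  0.0417] rect c [ 582.7 -120.7] wh [98.2 68.9] ang 10.4 zmax 0.0589
top small 162 mean [ 0.6005 -0.2204  0.036 ] rect c [ 600.8 -220.3] wh [66.8 66.4] ang 36.2 zmax 0.0439
top square 243 mean [ 0.4902 -0.1433  0.036 ] rect c [ 496.  -150.1] wh [93.2 95.6] ang 10.8 zmax 0.0478
top large 197 mean [ 0.5017 -0.2402  0.0359] rect c [ 501.8 -239.5] wh [86.2 86.6] ang 82.3 zmax 0.0431
wrist rack 2297 mean [ 0.582  -0.1223  0.042 ] rect c [ 585.5 -122.3] wh [99.  68.2] ang 10.7 zmax 0.0572
wrist small 593 mean [ 0.6043 -0.2224  0.0361] rect c [ 603.5 -222.2] wh [67.2 66.4] ang 54.2 zmax 0.0406
wrist square 919 mean [ 0.488  -0.1401  0.0364] rect c [ 497.7 -151.1] wh [91.  94.7] ang 11.2 zmax 0.0407
wrist large 815 mean [ 0.5037 -0.2442  0.0367] rect c [ 503.7 -241. ] wh [86.3 86.6] ang 11.9 zmax 0.0402
```

View pics/w1.png

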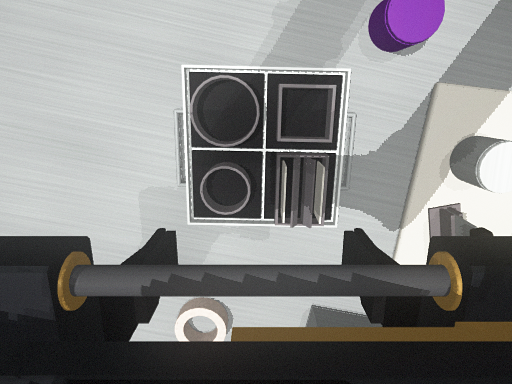

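The wrist view shows the large round holder at (225,110), square (305,112), small round (225,188) and blade rack (302,190). Fitting the 102 mm grid at yaw 10.7° gives:

| Insert | x (m) | y (m) |
|---|---|---|
| small | .602 | -.221 |
| large | .503 | -.240 |
| rack | .5835 | -.121 |
| square | .484 | -.140 |

Rims are at 0.036 and floors at about 0.008, which fits the description. Shaker first.

Emit:
step_arm([
  [-0.7,3.1,-1,0,0,0,0.8],
  [-0.7,3.1,-1,0,0,0,0.8],
  [-0.7,3.1,-1,0,0,0,0.8],
  [-0.7,3.1,-1,0,0,0,0.8],
  [-0.7,3.1,-1,0,0,0,0.8],
])

```text
time: 3.12
position: [0.5181, -0.0245, 0.2582]
tool_rot: [-0.336, 3.123, 0.002]
ft_force: [-0.1, -0.3, -1.0]
grip_width: 0.81
grip_force: 0.0
```

Emit:
step_arm([
  [-0.7,3.1,-1,0,0,0,0.8],
  [-0.7,3.1,-1,0,0,0,0.8],
  [-0.7,3.1,-1,0,0,0,0.8],
  [-0.7,3.1,-1,0,0,0,0.8],
  [-0.7,3.1,-1,0,0,0,0.8],
])

```text
time: 3.53
position: [0.4822, 0.1302, 0.2083]
tool_rot: [-0.336, 3.123, 0.002]
ft_force: [0.3, -0.6, 0.4]
grip_width: 0.807
grip_force: 0.0
```

Emit:
step_arm([
  [-0.7,3.1,-1,0,0,0,0.8],
  [-0.7,3.1,-1,0,0,0,0.8],
  [0,0,-2,0,0,0,0.8],
  [0,0,0,0,0,0,0.8],
  [0,0,0,0,0,0,0.8],
])

```text
time: 3.95
position: [0.4684, 0.189, 0.1679]
tool_rot: [0.334, -3.122, 0.002]
ft_force: [0.5, 0.7, -0.3]
grip_width: 0.799
grip_force: 0.0
```

```bash
python3 - <<'E'
from h import *
y,p,z=yaw(); print(y,p.round(4),z.round(3),ctrl.get_state()["grip_width"])
print("to shaker cm",((np.array([.4715,.1925,.055])-p)*100).round(2))
E
```

```text
102.21428668725731 [0.4684 0.189  0.1679] [-0.002 -0.001 -1.   ] 0.7986505295882093
to shaker cm [  0.31   0.35 -11.29]
```

Emit:
step_arm([
  [0.3,0.3,0,0,0,0,0.8],
  [0,0,-3,0,0,0,0.8],
  [0,0,-3,0,0,0,0.8],
  [0,0,-3,0,0,0,0.8],
  [0,0,-2.2,0,0,0,0.8],
])

```text
time: 4.37
position: [0.4735, 0.1905, 0.0559]
tool_rot: [-0.326, 3.124, 0.0]
ft_force: [-0.7, 0.3, -0.4]
grip_width: 0.798
grip_force: 0.0
```

Emit:
step_arm([
  [0,0,0,0,0,0,0.4],
  [0,0,0,0,0,0,0.3],
  [0,0,0,0,0,0,0.3],
  [0,0,0,0,0,0,0.3],
  [0,0,0,0,0,0,0.3],
], force=20)

```text
time: 4.78
position: [0.4745, 0.1921, 0.0587]
tool_rot: [-0.329, 3.121, 0.003]
ft_force: [0.0, 0.6, -0.7]
grip_width: 0.507
grip_force: 3.5
```

Emit:
step_arm([
  [0,0,0,0,0,0,0.3],
  [0,0,1,0,0,0,0.3],
  [0,0,3,0,0,0,0.3],
  [0,0,4,0,0,0,0.3],
  [0,0,4,0,0,0,0.3],
])

```text
time: 5.2
position: [0.4718, 0.1903, 0.1776]
tool_rot: [0.329, -3.122, 0.002]
ft_force: [1.2, 1.7, -1.8]
grip_width: 0.501
grip_force: 19.9
```

Emit:
step_arm([
  [1,-3.2,0,0,0,0,0.3],
  [1,-3.2,0,0,0,0,0.3],
  [1,-3.2,0,0,0,0,0.3],
  [1,-3.2,0,0,0,0,0.3],
  [1,-3.2,0,0,0,0,0.3],
])

```text
time: 5.62
position: [0.5228, 0.0295, 0.1773]
tool_rot: [-0.33, 3.124, 0.001]
ft_force: [1.7, -0.2, -1.2]
grip_width: 0.501
grip_force: 19.9
```

Emit:
step_arm([
  [1,-3.2,0,0,0,0,0.3],
  [1,-3.2,0,0,0,0,0.3],
  [1,-3.2,0,0,0,0,0.3],
  [1,-3.2,0,0,0,0,0.3],
  [1,-3.2,0,0,0,0,0.3],
])

```text
time: 6.03
position: [0.5728, -0.1303, 0.1772]
tool_rot: [0.33, -3.124, -0.001]
ft_force: [0.9, 0.8, -1.3]
grip_width: 0.502
grip_force: 19.9
```

Emit:
step_arm([
  [1,-3.1,0,0,0,0,0.3],
  [1,-3.1,0,0,0,0,0.3],
  [1,-3,0,0,0,0,0.3],
  [0,0,-2,0,0,0,0.3],
  [0,0,0,0,0,0,0.3],
])

```text
time: 6.45
position: [0.6005, -0.2232, 0.1539]
tool_rot: [0.322, -3.119, -0.001]
ft_force: [-1.0, 0.2, -3.4]
grip_width: 0.5
grip_force: 19.9
```

```bash
cat > to.py <<'E'
import sys; from h import *
a=list(map(float,sys.argv[1:])); ps=[]
y,p,z=yaw(); print("yaw",y.round(2),p.round(4),z.round(3))
print("cm",((np.array(a[:3])-p)*100).round(2),"dyaw",(a[3]-y).round(1) if len(a)>3 else "")
E
python3 to.py .602 -.221 .053
```

```text
yaw 101.79 [ 0.6005 -0.2232  0.1539] [-0.006 -0.    -1.   ]
cm [  0.15   0.22 -10.09] dyaw
```

Emit:
step_arm([
  [0.1,0.2,0,0,0,0,0.3],
  [0,0,-3,0,0,0,0.3],
  [0,0,-3,0,0,0,0.3],
  [0,0,-3,0,0,0,0.3],
  [0,0,0,0,0,0,0.3],
])

```text
time: 6.87
position: [0.6011, -0.2153, 0.0617]
tool_rot: [0.333, -3.116, -0.006]
ft_force: [-1.1, 0.1, -1.6]
grip_width: 0.503
grip_force: 19.9
```

Emit:
step_arm([
  [0,0,-0.5,0,0,0,0.3],
  [0,0,-0.2,0,0,0,0.3],
  [0,0,-0.2,0,0,0,0.3],
  [0,0,0,0,0,0,0.3],
  [0,0,0,0,0,0,0.3],
])

```text
time: 7.28
position: [0.6049, -0.2189, 0.0591]
tool_rot: [-0.33, 3.122, -0.001]
ft_force: [0.3, 1.1, -1.5]
grip_width: 0.503
grip_force: 20.0
```

Emit:
step_arm([
  [0,0,-0.2,0,0,0,0.3],
  [0,0,-0.1,0,0,0,0.3],
  [0,0,0,0,0,0,0.3],
  [0,0,0,0,0,0,0.3],
  [0,0,0,0,0,0,0.3],
])

```text
time: 7.7
position: [0.6041, -0.2188, 0.0547]
tool_rot: [-0.329, 3.124, 0.0]
ft_force: [0.1, 0.4, -1.2]
grip_width: 0.499
grip_force: 20.0
```

Emit:
step_arm([
  [0,0,-0.1,0,0,0,0.3],
  [0,0,-0.1,0,0,0,0.3],
  [0,0,0,0,0,0,0.3],
  [0,0,0,0,0,0,0.3],
  [0,0,0,0,0,0,0.3],
])

```text
time: 8.12
position: [0.6044, -0.2187, 0.0546]
tool_rot: [-0.33, 3.123, 0.001]
ft_force: [-4.0, 1.4, 9.2]
grip_width: 0.502
grip_force: 20.0
```

Floor contact. I release and go to the tub.

Emit:
step_arm([
  [0,0,0,0,0,0,0.75],
  [0,0,0,0,0,0,0.75],
  [0,0,0,0,0,0,0.75],
  [0,0,3,0,0,0,0.75],
  [0,0,4,0,0,0,0.75],
])

```text
time: 8.53
position: [0.601, -0.2176, 0.119]
tool_rot: [0.329, -3.116, -0.004]
ft_force: [1.0, 0.2, 0.3]
grip_width: 0.73
grip_force: 0.0
```

Emit:
step_arm([
  [-0.6,1.5,3,0,0,0,1],
  [-0.8,2.3,0,0,0,0,1],
  [-1,3.1,0,0,0,0,1],
  [-1,3.1,0,0,0,0,1],
  [-1,3.1,0,0,0,0,1],
])

```text
time: 8.95
position: [0.5594, -0.0869, 0.1525]
tool_rot: [-0.328, 3.124, -0.0]
ft_force: [0.6, 0.7, 0.0]
grip_width: 0.975
grip_force: 0.0
```

Emit:
step_arm([
  [-1.1,3.2,0,0,0,0,1],
  [-1.1,3.2,0,0,0,0,1],
  [-1.1,3.2,0,0,0,0,1],
  [-1.1,3.2,0,0,0,0,1],
  [-1.1,3.2,0,0,0,0,1],
])

```text
time: 9.37
position: [0.5043, 0.0735, 0.1526]
tool_rot: [-0.329, 3.124, 0.0]
ft_force: [0.8, -0.6, 0.5]
grip_width: 1.001
grip_force: 0.0
```

Emit:
step_arm([
  [-1.1,3,0,0,0,0,1],
  [0,0,0,0,0,0,1],
  [0,0,0,0,0,0,1],
  [0,0,0,0,0,0,1],
  [0,0,0,0,0,0,1],
])

```text
time: 9.78
position: [0.4945, 0.1006, 0.1525]
tool_rot: [-0.326, 3.124, -0.001]
ft_force: [-0.5, -0.1, 1.0]
grip_width: 0.997
grip_force: 0.0
```

```bash
python3 to.py .4955 .102 .049 102; python3 - <<'E'
from h import *
im,d=ctrl.get_image("top"); cv2.imwrite("pics/t1.png",cv2.resize(im[95:215,270:420,::-1],None,fx=4,fy=4)); W=fixed("top",d)
rep("shaker",patch(W,(.603,-.22),.04,.075,.13)); rep("sh top",patch(W,(.603,-.22),.04,.095,.13))
E
```

```text
yaw 101.91 [0.4945 0.1006 0.1525] [ 0.    -0.001 -1.   ]
cm [  0.1    0.14 -10.35] dyaw 0.1
shaker 259 mean [ 0.5975 -0.2158  0.0968] rect c [ 599.8 -218.3] wh [42.3 44. ] ang 15.6 zmax 0.1095
sh top 180 mean [ 0.5998 -0.2167  0.1   ] rect c [ 600.1 -218.3] wh [39.2 37. ] ang 76.0 zmax 0.1095
```

The shaker sits within 2 mm of the holder centre. Now the tub.

Emit:
step_arm([
  [0.1,0.1,-1,0,0,0,1],
  [0,0,-3,0,0,0,1],
  [0,0,-3,0,0,0,1],
  [0,0,-3,0,0,0,1],
  [0,0,-0.4,0,0,0,1],
])

```text
time: 10.25
position: [0.491, 0.1011, 0.0432]
tool_rot: [0.326, -3.116, 0.004]
ft_force: [-1.7, -1.0, 0.2]
grip_width: 1.002
grip_force: 0.0
```

Emit:
step_arm([
  [0,0,0,0,0,0,0.6],
  [0,0,0,0,0,0,0.5],
  [0,0,0,0,0,0,0.5],
  [0,0,0,0,0,0,0.5],
  [0,0,0,0,0,0,0.5],
], force=25)

```text
time: 10.67
position: [0.4965, 0.1032, 0.0503]
tool_rot: [-0.329, 3.121, 0.001]
ft_force: [-0.1, -0.4, 4.4]
grip_width: 0.73
grip_force: 25.0
```

Emit:
step_arm([
  [0,0,0,0,0,0,0.5],
  [0,0,1,0,0,0,0.5],
  [0,0,3,0,0,0,0.5],
  [0,0,4,0,0,0,0.5],
  [0,0,4,0,0,0,0.5],
])

```text
time: 11.08
position: [0.4934, 0.1028, 0.1693]
tool_rot: [0.329, -3.121, 0.001]
ft_force: [1.7, 1.9, -1.9]
grip_width: 0.727
grip_force: 25.0
```

Emit:
step_arm([
  [0.1,-3.1,0,0,0,0,0.5],
  [0.1,-3.1,0,0,0,0,0.5],
  [0.1,-3.1,0,0,0,0,0.5],
  [0.1,-3.1,0,0,0,0,0.5],
  [0.1,-3.1,0,0,0,0,0.5],
])

```text
time: 11.5
position: [0.4993, -0.0529, 0.169]
tool_rot: [0.33, -3.124, -0.002]
ft_force: [-0.5, -1.2, -2.4]
grip_width: 0.726
grip_force: 25.0
```

Emit:
step_arm([
  [0.1,-3.1,0,0,0,0,0.5],
  [0.1,-3.1,0,0,0,0,0.5],
  [0.1,-3.1,0,0,0,0,0.5],
  [0,-3.1,0,0,0,0,0.5],
  [0,-3.1,0,0,0,0,0.5],
])

```text
time: 11.92
position: [0.5024, -0.2077, 0.1688]
tool_rot: [-0.33, 3.124, 0.002]
ft_force: [0.0, -0.1, -2.6]
grip_width: 0.728
grip_force: 25.0
```

Emit:
step_arm([
  [0,-3.2,0,0,0,0,0.5],
  [0,0,-2,0,0,0,0.5],
  [0,0,0,0,0,0,0.5],
  [0,0,0,0,0,0,0.5],
  [0,0,0,0,0,0,0.5],
])

```text
time: 12.33
position: [0.5033, -0.2376, 0.1489]
tool_rot: [-0.332, 3.124, 0.002]
ft_force: [-0.3, -0.1, -1.1]
grip_width: 0.73
grip_force: 25.0
```

```bash
python3 to.py .503 -.240 .045 102
```

```text
yaw 102.13 [ 0.5033 -0.2376  0.1489] [-0.     0.001 -1.   ]
cm [ -0.03  -0.24 -10.39] dyaw -0.1
```

Emit:
step_arm([
  [0,-0.2,-1,0,0,0,0.5],
  [0,0,-3,0,0,0,0.5],
  [0,0,-3,0,0,0,0.5],
  [0,0,-2.6,0,0,0,0.5],
  [0,0,0,0,0,0,0.5],
])

```text
time: 12.75
position: [0.5001, -0.2384, 0.0481]
tool_rot: [0.332, -3.117, -0.005]
ft_force: [-1.1, 0.4, -1.7]
grip_width: 0.727
grip_force: 25.0
```

Emit:
step_arm([
  [0,0,-0.2,0,0,0,0.5],
  [0,0,-0.2,0,0,0,0.5],
  [0,0,-0.1,0,0,0,0.5],
  [0,0,0,0,0,0,0.5],
  [0,0,0,0,0,0,0.5],
])

```text
time: 13.17
position: [0.5038, -0.241, 0.0488]
tool_rot: [-0.33, 3.122, -0.001]
ft_force: [0.9, -0.3, -2.8]
grip_width: 0.724
grip_force: 25.0
```

Emit:
step_arm([
  [0,0,-0.1,0,0,0,0.5],
  [0,0,-0.1,0,0,0,0.5],
  [0,0,0,0,0,0,0.5],
  [0,0,0,0,0,0,0.5],
  [0,0,0,0,0,0,0.5],
])

```text
time: 13.58
position: [0.5034, -0.2409, 0.0463]
tool_rot: [-0.33, 3.123, 0.0]
ft_force: [-1.2, 1.0, 5.7]
grip_width: 0.727
grip_force: 25.0
```

Emit:
step_arm([
  [0,0,-0.1,0,0,0,0.5],
  [0,0,0,0,0,0,0.9],
  [0,0,0,0,0,0,0.95],
  [0,0,0,0,0,0,0.95],
  [0,0,3,0,0,0,0.95],
])

```text
time: 14.0
position: [0.4992, -0.2387, 0.0698]
tool_rot: [0.329, -3.115, -0.005]
ft_force: [-0.3, 0.3, -0.4]
grip_width: 0.917
grip_force: 0.0
```

Emit:
step_arm([
  [0,0,4,0,0,0,1],
  [0,0,4,0,0,0,1],
  [0.4,2.5,0,0,0,-0.8,0.8],
  [0.9,3,0,0,0,-0.8,0.8],
  [0.9,3,0,0,0,-0.8,0.8],
])

```text
time: 14.42
position: [0.5255, -0.1557, 0.1555]
tool_rot: [-0.259, 3.129, 0.0]
ft_force: [1.1, 0.2, 0.2]
grip_width: 0.86
grip_force: 0.0
```

Emit:
step_arm([
  [0.7,3.1,0,0,0,-0.8,0.8],
  [0.7,3.1,0,0,0,-0.8,0.8],
  [0.7,3.1,0,0,0,-0.8,0.8],
  [0.7,3.1,0,0,0,-0.8,0.8],
  [0.7,3.1,0,0,0,-0.8,0.8],
])

```text
time: 14.83
position: [0.5601, 0.0008, 0.1543]
tool_rot: [-0.154, 3.138, 0.0]
ft_force: [0.6, -0.4, 0.6]
grip_width: 0.803
grip_force: 0.0
```

Emit:
step_arm([
  [0.7,3.1,0,0,0,0,0.8],
  [0.7,3.1,0,0,0,0,0.8],
  [0.7,3.1,0,0,0,0,0.8],
  [0.7,3.1,0,0,0,0,0.8],
  [0.7,3.1,0,0,0,0,0.8],
])

```text
time: 15.25
position: [0.5951, 0.1558, 0.1541]
tool_rot: [0.155, -3.138, -0.0]
ft_force: [0.3, 0.1, 1.0]
grip_width: 0.8
grip_force: 0.0
```

Emit:
step_arm([
  [0.7,3.1,0,0,0,0,0.8],
  [0.7,3.1,0,0,0,0,0.8],
  [0,0,0,0,0,0,0.8],
  [0,0,0,0,0,0,0.8],
  [0,0,0,0,0,0,0.8],
])

```text
time: 15.67
position: [0.6089, 0.2154, 0.1539]
tool_rot: [0.155, -3.137, 0.002]
ft_force: [-0.4, -0.3, -0.0]
grip_width: 0.801
grip_force: 0.0
```

```bash
python3 to.py .610 .222 .053 96; python3 - <<'E'
from h import *
im,d=ctrl.get_image("top"); W=fixed("top",d)
rep("tub",patch(W,(.503,-.24),.05,.06,.13))
rep("sh",patch(W,(.603,-.22),.04,.085,.13))
im,d=ctrl.get_image("side"); cv2.imwrite("pics/s1.png",cv2.resize(im[110:290,150:430,::-1],None,fx=2.8,fy=2.8))
E
```

```text
yaw 95.64 [0.6089 0.2154 0.1539] [-0.001 -0.001 -1.   ]
cm [  0.11   0.66 -10.09] dyaw 0.4
tub 491 mean [ 0.5001 -0.2388  0.0717] rect c [ 501.1 -239.9] wh [61.9 61.8] ang 47.3 zmax 0.0793
sh 241 mean [ 0.5981 -0.2164  0.0981] rect c [ 599.5 -218.1] wh [41.6 42.7] ang 46.2 zmax 0.1067
```

View pics/s1.png

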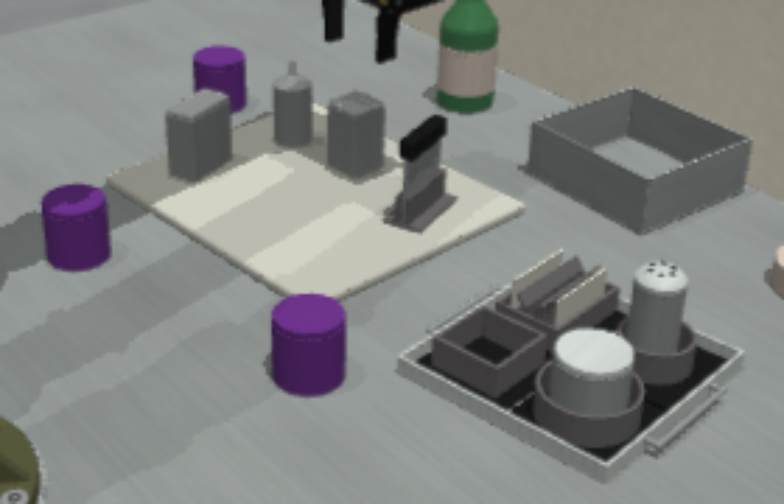

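Side view: the shaker at (660,310) and tub at (592,370) stand upright in their cups. The tin, dispenser, oblong tin and scraper are untouched. Now the square tin.

Emit:
step_arm([
  [0.1,0.6,0,0,0,0.4,0.8],
  [0,0,-3,0,0,0,0.8],
  [0,0,-3,0,0,0,0.8],
  [0,0,-3,0,0,0,0.8],
  [0,0,-1,0,0,0,0.8],
])

```text
time: 16.18
position: [0.6071, 0.2208, 0.0502]
tool_rot: [0.164, -3.131, 0.003]
ft_force: [-1.0, 0.5, -0.4]
grip_width: 0.796
grip_force: 0.0
```

Emit:
step_arm([
  [0,0,0,0,0,0,0.4],
  [0,0,0,0,0,0,0.3],
  [0,0,0,0,0,0,0.3],
  [0,0,0,0,0,0,0.3],
  [0,0,0,0,0,0,0.3],
], force=20)

```text
time: 16.6
position: [0.6115, 0.2225, 0.0567]
tool_rot: [-0.165, 3.134, 0.002]
ft_force: [0.5, 0.1, 4.7]
grip_width: 0.529
grip_force: 19.9
```

Emit:
step_arm([
  [0,0,0,0,0,0,0.3],
  [0,0,1,0,0,0,0.3],
  [0,0,3,0,0,0,0.3],
  [0,0,4,0,0,0,0.3],
  [0,0,4,0,0,0,0.3],
])

```text
time: 17.02
position: [0.6086, 0.2218, 0.1751]
tool_rot: [0.165, -3.134, 0.002]
ft_force: [1.1, -0.9, -2.3]
grip_width: 0.53
grip_force: 19.9
```

Emit:
step_arm([
  [-1,-3,0,0,0,0.4,0.3],
  [-1,-3,0,0,0,0.4,0.3],
  [-1,-3,0,0,0,0.4,0.3],
  [-1,-3,0,0,0,0.4,0.3],
  [-1,-3,0,0,0,0.4,0.3],
])

```text
time: 17.43
position: [0.5589, 0.0709, 0.1749]
tool_rot: [0.221, -3.133, -0.001]
ft_force: [1.3, -0.2, -1.7]
grip_width: 0.528
grip_force: 19.9
```

Emit:
step_arm([
  [-1,-3,0,0,0,0.4,0.3],
  [-1,-3,0,0,0,0.4,0.3],
  [-1,-3,0,0,0,0.4,0.3],
  [-1,-3,0,0,0,0.4,0.3],
  [-1,-3,0,0,0,0.4,0.3],
])

```text
time: 17.85
position: [0.5089, -0.079, 0.175]
tool_rot: [-0.276, 3.129, 0.001]
ft_force: [-0.2, -0.7, -1.5]
grip_width: 0.529
grip_force: 19.9
```

Emit:
step_arm([
  [-1.2,-3,0,0,0,0.4,0.3],
  [-1.2,-3,0,0,0,0.4,0.3],
  [0,0,-2,0,0,0,0.3],
  [0,0,0,0,0,0,0.3],
  [0,0,0,0,0,0,0.3],
])

```text
time: 18.27
position: [0.485, -0.1374, 0.1543]
tool_rot: [0.296, -3.126, -0.002]
ft_force: [0.7, 0.3, -1.6]
grip_width: 0.527
grip_force: 19.9
```

```bash
python3 to.py .484 -.140 .051 100.7
```

```text
yaw 100.81 [ 0.485  -0.1374  0.1543] [-0.002  0.001 -1.   ]
cm [ -0.1   -0.26 -10.33] dyaw -0.1
```

Emit:
step_arm([
  [-0.1,-0.2,-1,0,0,0,0.3],
  [0,0,-3,0,0,0,0.3],
  [0,0,-3,0,0,0,0.3],
  [0,0,-2.5,0,0,0,0.3],
  [0,0,0,0,0,0,0.3],
])

```text
time: 18.68
position: [0.4815, -0.1378, 0.0552]
tool_rot: [0.3, -3.119, -0.002]
ft_force: [-2.2, 0.3, -2.0]
grip_width: 0.527
grip_force: 19.9
```

Emit:
step_arm([
  [0,0,-0.2,0,0,0,0.3],
  [0,0,-0.2,0,0,0,0.3],
  [0,0,-0.1,0,0,0,0.3],
  [0,0,0,0,0,0,0.3],
  [0,0,0,0,0,0,0.3],
])

```text
time: 19.1
position: [0.486, -0.1398, 0.0558]
tool_rot: [-0.297, 3.125, 0.0]
ft_force: [-0.9, 0.1, -1.2]
grip_width: 0.528
grip_force: 19.9
```

Emit:
step_arm([
  [0,0,-0.1,0,0,0,0.3],
  [0,0,-0.1,0,0,0,0.3],
  [0,0,0,0,0,0,0.3],
  [0,0,0,0,0,0,0.3],
  [0,0,0,0,0,0,0.3],
])

```text
time: 19.52
position: [0.4852, -0.1398, 0.0528]
tool_rot: [-0.297, 3.127, 0.0]
ft_force: [-0.1, 0.1, -0.6]
grip_width: 0.525
grip_force: 19.9
```

Emit:
step_arm([
  [0,0,-0.1,0,0,0,0.3],
  [0,0,-0.1,0,0,0,0.3],
  [0,0,0,0,0,0,0.3],
  [0,0,0,0,0,0,0.3],
  [0,0,0,0,0,0,0.3],
])

```text
time: 19.93
position: [0.4856, -0.1402, 0.0523]
tool_rot: [-0.296, 3.127, 0.001]
ft_force: [-3.3, 0.4, 13.3]
grip_width: 0.524
grip_force: 20.0
```

Emit:
step_arm([
  [0,0,0,0,0,0,0.7],
  [0,0,0,0,0,0,0.75],
  [0,0,0,0,0,0,0.75],
  [0,0,3,0,0,0,0.75],
  [0,0,4,0,0,0,0.75],
])

```text
time: 20.35
position: [0.4818, -0.1392, 0.1181]
tool_rot: [0.296, -3.119, -0.0]
ft_force: [1.9, 0.5, 0.1]
grip_width: 0.739
grip_force: 0.0
```

Emit:
step_arm([
  [0,0,4,0,0,0,0.7],
  [0.5,2,0.5,0,0,0,0.7],
  [1,2.5,0,0,0,1,0.7],
  [1,2.5,0,0,0,1,0.7],
  [1,2.5,0,0,0,1,0.7],
])

```text
time: 20.77
position: [0.5204, -0.0435, 0.1658]
tool_rot: [-0.379, 3.118, 0.001]
ft_force: [0.2, 0.2, 0.2]
grip_width: 0.699
grip_force: 0.0
```

```bash
python3 to.py .605 .101 .08 112.5; python3 - <<'E'
from h import *
im,d=ctrl.get_image("top"); W=fixed("top",d); rep("tin",patch(W,(.484,-.14),.045,.06,.13))
a=np.radians(22.5);u=np.array([np.cos(a),np.sin(a)]);v=np.array([-u[1],u[0]])
for n in ("top","side"):
    if n=="side": im,d=ctrl.get_image("side"); W=fixed("side",d)
    q=patch(W,(.604,.1016),.05,.101,.125); q=q[np.abs((q[:,:2]-[.604,.1016])@v)<.012]; rep(n+" scr",q)
    A=np.c_[(q[:,:2]-[.604,.1016])@u,(q[:,:2]-[.604,.1016])@v,np.ones(len(q))]
    c=np.linalg.lstsq(A,q[:,2],rcond=None)[0]; print("slope along,across deg",np.degrees(np.arctan(c[:2])).round(1),"z",c[2].round(4))
    b=patch(W,(.604,.1016),.06,.018,.065); c=(b[:,:2]-[.604,.1016]); rep("stand+blade",b); print(np.percentile(c@u,[2,50,98]).round(4),np.percentile(c@v,[2,50,98]).round(4))
cv2.imwrite("pics/s2.png",cv2.resize(im[140:210,265:335,::-1],None,fx=8,fy=8,interpolation=cv2.INTER_CUBIC))
E
```

```text
yaw 103.87 [ 0.5204 -0.0435  0.1658] [ 0.001  0.001 -1.   ]
cm [ 8.46 14.45 -8.58] dyaw 8.6
tin 0
top scr 205 mean [0.6045 0.102  0.1067] rect c [604.4 101.7] wh [75.3 18. ] ang 23.2 zmax 0.1121
slope along,across deg [-0.3 -1.7] z 0.1067
stand+blade 123 mean [0.5944 0.1011 0.0327] rect c [596.  96.] wh [94.  92.3] ang 0.2 zmax 0.059
[-0.0435 -0.0133  0.0379] [-0.0212  0.0066  0.0195]
side scr 57 mean [0.6036 0.0948 0.1057] rect c [604.8  97.3] wh [77.9 15.5] ang 22.0 zmax 0.1092
slope along,across deg [ 1.5 10. ] z 0.1069
stand+blade 263 mean [0.6001 0.0928 0.0406] rect c [601.8  99.6] wh [89.  38.6] ang 31.9 zmax 0.0647
[-0.0401 -0.0098  0.0387] [-0.0133 -0.0074  0.0044]
```

View pics/s2.png

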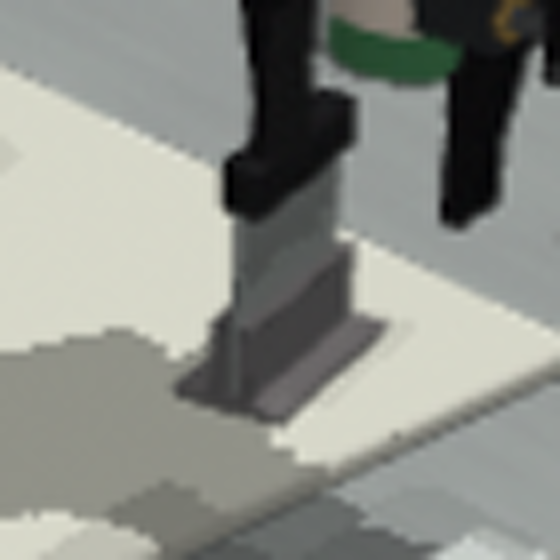

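The side crop shows the scraper nearly upright, handle at (290,150), in its stand. I grip across the middle of the handle.

Emit:
step_arm([
  [1.7,2.9,0,0,0,1.7,0.7],
  [1.7,2.9,0,0,0,1.7,0.7],
  [1.7,2.9,0,0,0,1.7,0.7],
  [1.7,2.9,0,0,0,1.7,0.7],
  [1.7,2.9,0,0,0,1.7,0.7],
])

```text
time: 21.28
position: [0.6055, 0.1014, 0.1648]
tool_rot: [0.611, -3.081, 0.001]
ft_force: [0.6, -1.2, -0.1]
grip_width: 0.7
grip_force: 0.0
```

Emit:
step_arm([
  [0,0,0,0,0,0,0.7],
  [0,0,0,0,0,0,0.7],
  [0,0,0,0,0,0,0.7],
  [0,0,-1,0,0,0,0.7],
  [0,0,0,0,0,0,0.7],
])

```text
time: 21.7
position: [0.6037, 0.0984, 0.1537]
tool_rot: [0.605, -3.08, 0.001]
ft_force: [-0.5, -0.5, 0.1]
grip_width: 0.697
grip_force: 0.0
```

```bash
python3 to.py .6055 .101 .073 112.5; python3 - <<'E'
from h import *
im,d=ctrl.get_image("top"); W=fixed("top",d); rep("tin",patch(W,(.484,-.14),.045,.06,.13))
E
```

```text
yaw 112.21 [0.6037 0.0984 0.1537] [-0.003 -0.001 -1.   ]
cm [ 0.18  0.26 -8.07] dyaw 0.3
tin 355 mean [ 0.4829 -0.1369  0.0845] rect c [ 484.8 -138.6] wh [46.4 44.8] ang 10.6 zmax 0.0944
```

Emit:
step_arm([
  [0.2,0.3,0,0,0,0.3,0.7],
  [0,0,-3,0,0,0,0.7],
  [0,0,-3,0,0,0,0.7],
  [0,0,-2.1,0,0,0,0.7],
  [0,0,0,0,0,0,0.7],
])

```text
time: 22.17
position: [0.6035, 0.1027, 0.07]
tool_rot: [0.615, -3.073, 0.0]
ft_force: [-1.5, -0.4, -0.8]
grip_width: 0.702
grip_force: 0.0
```

Emit:
step_arm([
  [0,0,0,0,0,0,0.3],
  [0,0,0,0,0,0,0.1],
  [0,0,0,0,0,0,0.1],
  [0,0,0,0,0,0,0.1],
  [0,0,0,0,0,0,0.1],
], force=40)

```text
time: 22.58
position: [0.6079, 0.1034, 0.076]
tool_rot: [-0.616, 3.078, 0.001]
ft_force: [-0.1, 0.5, -0.1]
grip_width: 0.406
grip_force: 0.0
```

Emit:
step_arm([
  [0,0,0,0,0,0,0.1],
  [0,0,0,0,0,0,0.1],
  [0,0,0,0,0,0,0.1],
  [0,0,0.5,0,0,0,0.1],
  [0,0,0.5,0,0,0,0.1],
])

```text
time: 23.0
position: [0.6063, 0.1031, 0.0842]
tool_rot: [0.616, -3.079, 0.0]
ft_force: [-0.5, -0.1, -2.0]
grip_width: 0.202
grip_force: 40.0
```

Emit:
step_arm([
  [0,0,1,0,0,0,0.1],
  [0,0,2,0,0,0,0.1],
  [0,0,3,0,0,0,0.1],
  [0,0,3,0,0,0,0.1],
  [0,0,2,0,0,0,0.1],
])

```text
time: 23.42
position: [0.608, 0.1031, 0.1985]
tool_rot: [-0.615, 3.077, 0.001]
ft_force: [0.9, 0.3, -1.7]
grip_width: 0.201
grip_force: 40.0
```

Emit:
step_arm([
  [-0.3,-2.8,0,0,0,-1.5,0.1],
  [-0.3,-2.8,0,0,0,-1.5,0.1],
  [-0.3,-2.8,0,0,0,-1.5,0.1],
  [-0.3,-2.8,0,0,0,-1.5,0.1],
  [-0.3,-2.8,0,0,0,-1.5,0.1],
])

```text
time: 23.83
position: [0.5916, -0.0384, 0.1952]
tool_rot: [-0.411, 3.114, 0.0]
ft_force: [0.0, -0.8, -1.8]
grip_width: 0.204
grip_force: 40.0
```

Emit:
step_arm([
  [-0.3,-2.8,0,0,0,-1.5,0.1],
  [-0.3,-2.8,0,0,0,-1.5,0.1],
  [-0.2,-2.8,0,0,0,-1.3,0.1],
  [0,0,0,0,0,0,0.1],
  [0,0,0,0,0,0,0.1],
])

```text
time: 24.25
position: [0.5833, -0.1239, 0.1953]
tool_rot: [-0.289, 3.128, -0.001]
ft_force: [0.5, 0.3, -1.5]
grip_width: 0.202
grip_force: 40.0
```

Emit:
step_arm([
  [0,0,0,0,0,0,0.1],
  [0,0,0,0,0,0,0.1],
  [0,0,0,0,0,0,0.1],
  [0,0,0,0,0,0,0.1],
  [0,0,0,0,0,0,0.1],
])

```text
time: 24.67
position: [0.5842, -0.1199, 0.1946]
tool_rot: [0.299, -3.127, -0.0]
ft_force: [-0.1, -0.7, -1.7]
grip_width: 0.202
grip_force: 40.0
```

```bash
python3 to.py .5835 -.121 .066 100.7; python3 - <<'E'
from h import *
im,d,W,M,K=wrist(); cv2.imwrite("pics/w2.png",im[...,::-1])
im,d=ctrl.get_image("side"); cv2.imwrite("pics/s3.png",cv2.resize(im[100:280,270:450,::-1],None,fx=3.3,fy=3.3,interpolation=cv2.INTER_CUBIC))
E
```

```text
yaw 100.93 [ 0.5842 -0.1199  0.1946] [-0.  0. -1.]
cm [ -0.07  -0.11 -12.86] dyaw -0.2
```

View pics/s3.png

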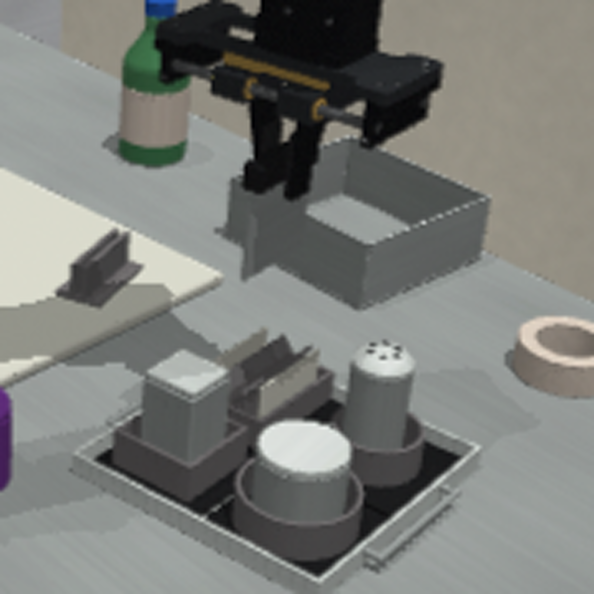

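View pics/w2.png

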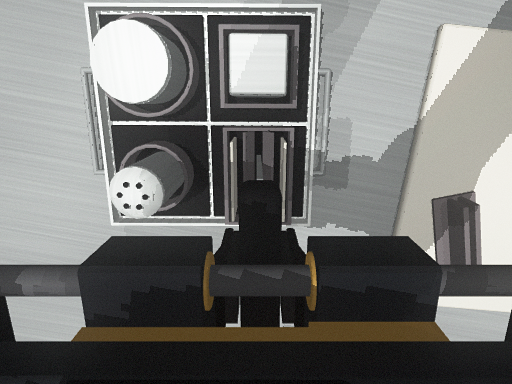

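The side view shows the three items upright in their cups and the scraper hanging vertical above the rack. In the wrist view the handle at column 260 lies midway between the white scrapers at columns 233 and 284. Lowering in.

Emit:
step_arm([
  [-0.1,-0.1,-1,0,0,-0.2,0.1],
  [0,0,-3,0,0,0,0.1],
  [0,0,-3,0,0,0,0.1],
  [0,0,0,0,0,0,0.1],
  [0,0,0,0,0,0,0.1],
])

```text
time: 25.18
position: [0.5814, -0.1216, 0.1229]
tool_rot: [0.291, -3.124, -0.001]
ft_force: [-0.1, -0.3, -0.8]
grip_width: 0.201
grip_force: 40.0
```

Emit:
step_arm([
  [0,0,-0.5,0,0,0,0.1],
  [0,0,-0.5,0,0,0,0.1],
  [0,0,-0.5,0,0,0,0.1],
  [0,0,-0.5,0,0,0,0.1],
  [0,0,0,0,0,0,0.1],
])

```text
time: 25.6
position: [0.5826, -0.1216, 0.1039]
tool_rot: [0.291, -3.127, -0.001]
ft_force: [-0.9, 0.1, -3.0]
grip_width: 0.204
grip_force: 40.0
```

Emit:
step_arm([
  [0,0,-0.4,0,0,0,0.1],
  [0,0,-0.4,0,0,0,0.1],
  [0,0,-0.2,0,0,0,0.1],
  [0,0,0,0,0,0,0.1],
  [0,0,0,0,0,0,0.1],
])

```text
time: 26.02
position: [0.5829, -0.1218, 0.0945]
tool_rot: [0.291, -3.128, -0.0]
ft_force: [0.1, -0.1, -2.4]
grip_width: 0.2
grip_force: 40.0
```

Emit:
step_arm([
  [0,0,-0.4,0,0,0,0.1],
  [0,0,-0.4,0,0,0,0.1],
  [0,0,-0.2,0,0,0,0.1],
  [0,0,0,0,0,0,0.1],
  [0,0,0,0,0,0,0.1],
])

```text
time: 26.43
position: [0.5828, -0.1218, 0.0843]
tool_rot: [0.291, -3.128, -0.0]
ft_force: [-0.1, -0.2, -2.1]
grip_width: 0.203
grip_force: 40.0
```

No side force, so it has entered the slot cleanly.

Emit:
step_arm([
  [0,0,-0.4,0,0,0,0.1],
  [0,0,-0.4,0,0,0,0.1],
  [0,0,-0.2,0,0,0,0.1],
  [0,0,0,0,0,0,0.1],
  [0,0,0,0,0,0,0.1],
])

```text
time: 26.85
position: [0.5828, -0.1218, 0.0743]
tool_rot: [0.291, -3.128, -0.0]
ft_force: [-0.7, -0.9, -2.5]
grip_width: 0.205
grip_force: 40.0
```

Emit:
step_arm([
  [0,0,-0.2,0,0,0,0.1],
  [0,0,-0.1,0,0,0,0.1],
  [0,0,0,0,0,0,0.1],
  [0,0,0,0,0,0,0.1],
  [0,0,0,0,0,0,0.1],
])

```text
time: 27.27
position: [0.5831, -0.1218, 0.0717]
tool_rot: [-0.291, 3.128, 0.0]
ft_force: [0.3, -0.3, -2.2]
grip_width: 0.199
grip_force: 40.0
```

Emit:
step_arm([
  [0,0,-0.1,0,0,0,0.1],
  [0,0,-0.1,0,0,0,0.1],
  [0,0,0,0,0,0,0.1],
  [0,0,0,0,0,0,0.1],
  [0,0,0,0,0,0,0.1],
])

```text
time: 27.68
position: [0.583, -0.1218, 0.0696]
tool_rot: [-0.291, 3.128, 0.0]
ft_force: [0.3, 0.1, -1.8]
grip_width: 0.202
grip_force: 40.0
```

Emit:
step_arm([
  [0,0,-0.1,0,0,0,0.1],
  [0,0,-0.1,0,0,0,0.1],
  [0,0,0,0,0,0,0.1],
  [0,0,0,0,0,0,0.1],
  [0,0,0,0,0,0,0.1],
])

```text
time: 28.1
position: [0.583, -0.1218, 0.0676]
tool_rot: [-0.291, 3.128, 0.0]
ft_force: [-0.1, -0.7, -1.7]
grip_width: 0.202
grip_force: 40.0
```

Emit:
step_arm([
  [0,0,-0.1,0,0,0,0.1],
  [0,0,-0.1,0,0,0,0.1],
  [0,0,0,0,0,0,0.1],
  [0,0,0,0,0,0,0.1],
  [0,0,0,0,0,0,0.1],
])

```text
time: 28.52
position: [0.5834, -0.122, 0.0669]
tool_rot: [-0.291, 3.127, 0.001]
ft_force: [-2.8, 1.0, 6.0]
grip_width: 0.201
grip_force: 39.9
```

Emit:
step_arm([
  [0,0,-0.1,0,0,0,0.1],
  [0,0,0,0,0,0,0.1],
  [0,0,0,0,0,0,0.1],
  [0,0,0,0,0,0,0.1],
  [0,0,0,0,0,0,0.1],
])

```text
time: 28.93
position: [0.5835, -0.1221, 0.0668]
tool_rot: [-0.291, 3.127, 0.001]
ft_force: [-5.4, -0.2, 11.3]
grip_width: 0.202
grip_force: 39.9
```

Floor contact at the expected height. I release and retreat clear for the final check.

Emit:
step_arm([
  [0,0,0,0,0,0,0.6],
  [0,0,0,0,0,0,0.6],
  [0,0,0,0,0,0,0.6],
  [0,0,0,0,0,0,0.6],
  [0,0,2,0,0,0,0.6],
])

```text
time: 29.35
position: [0.5801, -0.121, 0.081]
tool_rot: [0.291, -3.121, -0.002]
ft_force: [-0.4, -0.4, 0.1]
grip_width: 0.491
grip_force: 0.0
```

Emit:
step_arm([
  [0,0,4,0,0,0,0.6],
  [0,0,4,0,0,0,0.6],
  [0,0,4,0,0,0,0.6],
  [0,3,2,0,0,0,0.6],
  [0,3,2,0,0,0,0.6],
])

```text
time: 29.77
position: [0.5835, -0.064, 0.2473]
tool_rot: [-0.282, 3.125, -0.001]
ft_force: [0.1, 0.8, -0.0]
grip_width: 0.595
grip_force: 0.0
```

Emit:
step_arm([
  [-1,3,0,0,0,0,0.6],
  [-1,3,0,0,0,0,0.6],
  [-1,3,0,0,0,0,0.6],
  [-1,3,0,0,0,0,0.6],
  [0,0,0,0,0,0,0.6],
])

```text
time: 30.18
position: [0.541, 0.0665, 0.2442]
tool_rot: [0.308, -3.125, -0.007]
ft_force: [-0.0, 1.3, -0.4]
grip_width: 0.601
grip_force: 0.0
```

```bash
python3 - <<'E'
from h import *
im,d=ctrl.get_image("top"); W=fixed("top",d)
rep("scr",patch(W,(.5835,-.121),.05,.085,.13)); rep("tin",patch(W,(.484,-.14),.045,.06,.13)); rep("tub",patch(W,(.503,-.24),.05,.06,.13)); rep("shaker",patch(W,(.603,-.22),.04,.085,.13))
rep("obl",patch(W,(.47,.32),.06,.08,.14)); rep("disp",patch(W,(.594,.319),.06,.07,.13))
a=im[85:215,130:410,::-1]; a=cv2.resize(a,None,fx=2.1,fy=2.1)
b,_=ctrl.get_image("side"); b=cv2.resize(b[100:290,150:430,::-1],(a.shape[1],300)); cv2.imwrite("pics/f.png",np.vstack([a,b]))
E
```

```text
scr 233 mean [ 0.5798 -0.1216  0.0978] rect c [ 580.7 -122.6] wh [75.3 18.8] ang 10.4 zmax 0.1069
tin 353 mean [ 0.4829 -0.1371  0.0849] rect c [ 484.9 -138.6] wh [46.9 44.8] ang 11.4 zmax 0.0946
tub 488 mean [ 0.5001 -0.2388  0.0718] rect c [ 500.7 -239.8] wh [62.7 61.2] ang 40.1 zmax 0.0787
shaker 243 mean [ 0.5981 -0.2165  0.098 ] rect c [ 600.2 -218.9] wh [41.5 43.8] ang 45.1 zmax 0.1088
obl 418 mean [0.4702 0.3195 0.0904] rect c [470.6 320.5] wh [69.3 38.6] ang 21.9 zmax 0.0977
disp 248 mean [0.5924 0.3182 0.0863] rect c [594.2 319.5] wh [44.5 41.9] ang 45.4 zmax 0.1151
```

View pics/f.png

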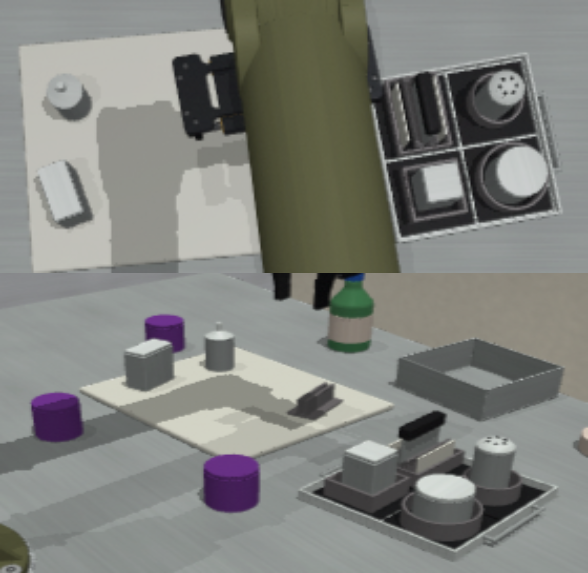

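The final picture shows all four items seated: scraper in the middle slot, the rest upright in their cups, and both look-alikes unmoved. The measured tops all match floor height. Handing in.

```bash
python3 -c "
from bench import ctrl
print(ctrl.close_job())"
```

```text
the job is handed in; nothing more can be done
None
```

I handed the job in at about 30 s of robot time. The shaker, tub and square tin stand upright in their holders and the scraper is home in the middle slot. The dispenser and oblong tin have not moved. My last camera measurements agree with all of this, but no verdict came back.

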